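# Change the dip troughs in the pin tool's wash tray

## Robot

A 7-joint arm with a two-finger parallel gripper is mounted at the origin on the work surface. World frame = base frame: x ahead of the robot, y to its left, z up, the work surface at z = 0. Lengths are in m, angles in rad, forces in N, time in s.
With the tool pointing down it reaches from about 0.35 to 0.9 m from the base axis. Payload 19.9 kg.
Tool frame: the origin (TCP) lies between the finger pads; the fingertips stand 19 mm ahead of it and the grasp point (between the pads) is the TCP; z points along the fingers, x is the direction in which the jaws open and shut, and the axes are right-handed (so a half turn about z gives the same grasp; the last joint's range is limited). The gripper opens to 94 mm and grips with 3 to 60 N. Pads are 16 mm wide; open, the fingers measure 119 mm over their backs; the gripper's body (75 mm by 177 mm) begins 78 mm behind the grasp point.
Start: joints at [-1.355, 0.417, -0.01, 1.614, 0.005, 1.111, -0.053], TCP at [0.159, 0.604, 0.224] pointing down, gripper open.
Joint ranges: [-2.81, 2.81], [-0.39, 2.02], [-1.27, 1.25], [0.06, 2.57], [-1.19, 4.33], [0.19, 2], [-2.82, 2.82]. Speed limits (rad/s): [1.89, 1.89, 2.39, 2.39, 3.01, 3.01, 3.01].

## Interface

Orientations are given as a 3x3 rotation matrix whose columns are the frame's x, y, z axes.
In Python, from cell import bot gives the robot as it stands.
- The arm moves only by the tool drive_tool, never from a script. Its argument "increments" is a list of rows, each a list of 3 entries, a list of its own where there are three numbers: the shift along the tool's x, y, z in cm, then the turn, a rotation vector about the tool's x, y, z in rad, then the finger opening in cm, from 0 to 9.4. In form: [[[x, y, z], [ax, ay, az], grip], ...]. A call has exactly 10 rows; each row is the pose to reach, as a shift and turn from the pose measured when the call began, along the tool's axes at that moment; what a row does not reach only later rows make up. A row lasts 1/8 s, in which the tool goes at most 62.5 mm and 10.7 degrees, less where a joint would pass 70% of its speed; a pose out of reach is approached as far as the arm can. A call with a gripper value outside its range is refused whole. The fingers move at their own pace and stop on an object; "squeeze" is the grip in N (left out, the last holds). Time passes only in rows, so rows that repeat a pose let the fingers close, or fill a call up. It gives the time, the measured TCP pose, the force and the opening at its end, in the units of the state.
- bot.get_obs(): the state, without advancing time (a new reading comes with each control period).
- bot.capture(name): name is "side" or "top" or "wrist"; returns the picture (384x512x3 uint8, red, green, blue); there is no depth.
- bot.camera_model(name): a dict with "fov_y" (degrees; the focal length in pixels is half the picture's height over the tangent of half this angle, whatever the lens; pixels are square), "cx", "cy" (the principal point, pixels), "k1" (the pictures are not rectified: a ray, as slopes to the right and down, at radius r is drawn at 1 + k1 r^2 times it, then the intrinsics apply), "T" (4x4, takes a point from camera to world coordinates). Camera axes: x right, y up, looking along -z (the intrinsics and any distortion apply to the point x, -y, -z); pixel columns grow to the right and rows downward; lengths in m; the calibration is good to about 2 mm. A picture is of the moment at which its call begins: read the wrist's pose just before it. camera_model takes no time and is no camera call; for the wrist camera it gives the pose at the moment of the call.
- bot.close_job(): hands the job in, once; it reports no verdict.
The state is a dict: "clock": time; "qpos": joint angles; "qd": joint speeds; "effort": joint torques, N m; "ee_pos": TCP position; "orientation": TCP orientation; "contact_force": force on the tool from outside, world axes, zero at the start; "ft_torque": the same for the moment, N m; "gripper_width": opening from 0.0 (shut) to 1.0 (fully open).
Only numpy, scipy, OpenCV 4.12 (cv2) and the standard library are available. Lean on these libraries where they do the work, as an engineer would, in place of code of your own. Each camera call takes 0.05 s, during which the arm holds its last target. There are 200 camera calls.

## Task

Set up the pin tool's wash tray for the next run: lift out the used trough that stands in it and put it upright in the steel drip pan, and stand the three clean troughs crosswise in the tray in dipping order from the fixed end wall: the wide undivided one at the wall, the two-compartment one next, the narrow four-compartment one last. Push the sliding end stop up to them so that the three are held snug between wall and stop. Leave the bottle, the tip box and the beaker where they are.

Things in the scene. Friction and masses are not known exactly. Their poses are not given: they have to be found in the camera images.
- wash_tray: fixed aluminium tray, 96 x 262 mm, deck 12 mm above the bench; origin at bench level under the lane's mid line. Lane along its y. Steel end wall (40 mm above deck) at +y, inner face at y=+110 mm. Dark side rails along y, 10 mm above deck, between |x| = 39 and 45 mm; troughs stand crosswise between them, x along the tray's x (either way), 8 mm spare each end. 3 clean troughs fill 120 mm
- stop_knob (a point): centre of the sliding end stop's black knob, 77 mm above bench; knob 24 mm wide, 25 tall, on a stud. Stop plate 34 mm above deck, its face 24 mm from the knob centre towards the wall (tray +y). Slides only along the tray's y, knob y from -109 mm (open) to +21; starts within 25 mm of open; drags with 2 N (about 4 N pushing 3 troughs); stays where left
- wide_trough: open-topped white plastic trough, 62 mm long along its x, 52 mm wide along its y, 45 mm tall, walls 3 mm, about 90 g, undivided: one single open bath, the widest of the four. Origin at the centre of its underside, z up. Grip from above across length or width. Clean; starts on the bench
- two_trough: open-topped white plastic trough, 62 mm long along its x, 40 mm wide along its y, 45 mm tall, walls 3 mm, about 90 g, divided in two compartments by one cross wall at mid length. Origin at the centre of its underside, z up. Grip from above across length or width. Clean; starts on the bench
- four_trough: open-topped white plastic trough, 62 mm long along its x, 28 mm wide along its y, 45 mm tall, walls 3 mm, about 90 g, divided in four compartments by three cross walls, the narrowest of the four. Origin at the centre of its underside, z up. Grip from above across length or width. Clean; starts on the bench
- used_trough: open-topped white plastic trough, 62 mm long along its x, 34 mm wide along its y, 45 mm tall, walls 3 mm, about 90 g, undivided. Origin at the centre of its underside, z up. Grip from above across length or width. The used one: it starts standing on the deck of the wash tray, crosswise
- drip_pan: flat stainless drip pan fixed to the bench, 120 (x) x 160 (y) mm outside, 114 x 154 mm inside, rim 15 mm high, floor 3 mm thick. Origin at the centre of its underside. It and the wash tray lie beside one another, either one on the left
- bottle: bystander: amber glass bottle with white cap, 46 mm diameter, 90 mm tall, origin at the centre of its underside; stands in the row with the clean troughs
- tip_box: bystander: closed pipette tip box, grey with black lid, 60 x 80 mm, 50 mm tall, origin at the centre of its underside; stands in the row with the clean troughs
- beaker: bystander: small glass beaker, 48 mm diameter, 60 mm tall, origin at the centre of its underside; stands beyond the tray and the pan

How it is judged:
By the outcome, as a careful person would: the job done as asked, in the order asked, and still so for the second after the job is handed in, with the robot touching nothing.
It also fails if it takes over 115 s, if anything falls off the work surface, if the arm or the gripper's body presses on something with over 40 N, if the wrist force passes 120 N, or if a joint passes its speed limit or range.

## Working session

There is one attempt and no reset: what is moved stays moved. The work goes in short steps, Python scripts to look and compute and a tool call to move; the robot and the scene stay as the last step left them, time stands still between calls to the robot, and variables do not carry over. Pictures are saved under pics/ and viewed, about 12 in all and at most 16, crops included, and the job is handed in when it is done.

Besides the shell and the picture viewer there is one more tool, called as name([rows], argument=value, ...), one row to a line, values as JSON. drive_tool: Moves the arm, as the interface text tells. Its arguments: {"type":"object","properties":{"increments":{"type":"array","items":{"type":"array"}},"squeeze":{"type":"number"}},"required":["increments"]}

```bash
ls; mkdir -p pics
cat > h.py <<'E'
import numpy as np, cv2
from cell import bot
def K(m):
    f=192/np.tan(np.radians(m['fov_y'])/2)
    return np.array([[f,0,m['cx']],[0,f,m['cy']],[0,0,1.]]), np.array([m['k1'],0,0,0.])
def ray(m,uv):
    k,d=K(m); p=cv2.undistortPoints(np.array(uv,float).reshape(-1,1,2),k,d).reshape(-1,2)
    T=np.array(m['T']); v=np.c_[p[:,0],-p[:,1],-np.ones(len(p))]@T[:3,:3].T
    return T[:3,3],v
def atz(m,uv,z):
    o,v=ray(m,uv); return o+v*((z-o[2])/v[:,2])[:,None]
def proj(m,P):
    k,d=K(m); T=np.array(m['T']); q=(np.atleast_2d(P)-T[:3,3])@T[:3,:3]; q=q*[1,-1,-1]
    return cv2.projectPoints(q,np.zeros(3),np.zeros(3),k,d)[0].reshape(-1,2)
def tri(obs):  # [(m,uv),...]
    A=np.zeros((3,3));b=np.zeros(3)
    for m,uv in obs:
        o,v=ray(m,[uv]); v=v[0]/np.linalg.norm(v[0]); M=np.eye(3)-np.outer(v,v); A+=M; b+=M@o
    return np.linalg.solve(A,b)
def snap(n,f):
    m=bot.camera_model(n); im=bot.capture(n); cv2.imwrite(f'pics/{f}.png',im[:,:,::-1]); 
    import pickle; pickle.dump(m,open(f'pics/{f}.pkl','wb')); return m,im
def load(f):
    import pickle; return pickle.load(open(f'pics/{f}.pkl','rb'))
E
python3 - <<'E'
from h import *
ims=[]
for n in('side','top','wrist'):
    m,im=snap(n,n+'0'); print(n,np.round(m['fov_y'],2),m['cx'],m['cy'],m['k1'],np.round(m['T'],3).tolist())
print(bot.get_obs())
E
```

```text
pics
side 54.33 251.28701717111068 190.39849550626172 -0.023551563643861427 [[0.765, 0.391, -0.511, 0.192], [-0.644, 0.47, -0.604, -0.481], [0.004, 0.791, 0.611, 0.548], [0.0, 0.0, 0.0, 1.0]]
top 46.14 254.8377687982304 184.1697047348137 -0.16501869895646043 [[0.033, 0.979, -0.202, 0.356], [-0.999, 0.033, -0.007, -0.013], [-0.0, 0.203, 0.979, 1.261], [0.0, 0.0, 0.0, 1.0]]
wrist 64.46 252.8662684367415 190.08499189160833 -0.0821640303171071 [[0.254, -0.941, -0.222, 0.094], [0.967, 0.247, 0.058, 0.622], [-0.0, -0.229, 0.973, 0.384], [0.0, 0.0, 0.0, 1.0]]
{'clock': 0.15, 'qpos': array([-1.35549573,  0.41783302, -0.01029679,  1.61399585,  0.00469671,
        1.11069045, -0.05300198]), 'qd': array([ 0.00082564, -0.00303643, -0.00110004, -0.00233963,  0.00100603,
       -0.00079473,  0.00171963]), 'effort': array([ 2.41308575e-03, -8.51532412e+01,  6.39257133e-01, -4.26133955e+01,
       -4.89184354e-02,  1.70840020e-02,  7.85824568e-05]), 'ee_pos': array([0.15868709, 0.60425905, 0.22398824]), 'orientation': array([[ 2.53988877e-01,  9.67207127e-01, -1.55068303e-04],
       [ 9.67206721e-01, -2.53988913e-01, -8.89698670e-04],
       [-8.99908524e-04,  7.59904615e-05, -9.99999592e-01]]), 'contact_force': array([1.19334598, 0.84171691, 0.47820786]), 'ft_torque': array([-0.00646181, -0.01014869, -0.01931247]), 'gripper_width': 1.0004976032209787}
```

Run:
```python
import cv2
for n in('top','side'):
    im=cv2.imread(f'pics/{n}0.png'); cv2.imwrite(f'pics/{n}0b.png',cv2.resize(im,(800,600),interpolation=cv2.INTER_CUBIC))
```

```text
(no output)
```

View pics/top0b.png

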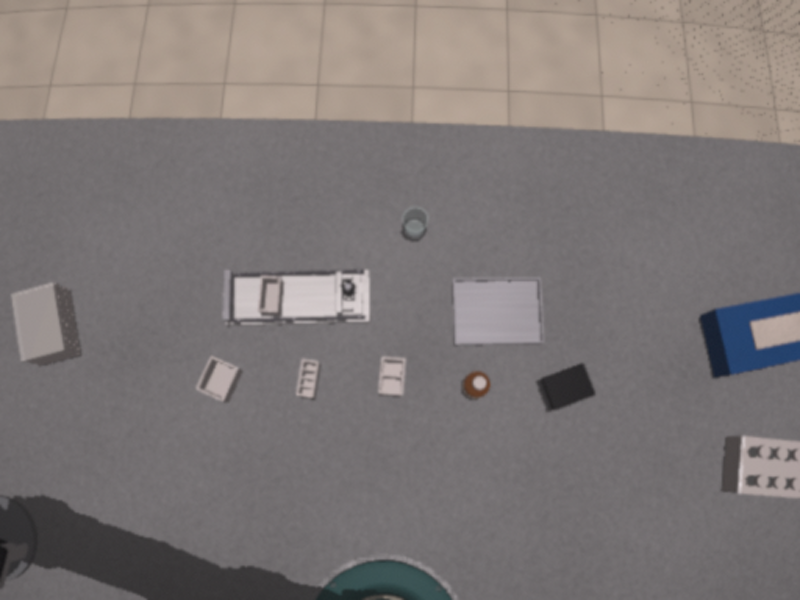

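View pics/side0b.png

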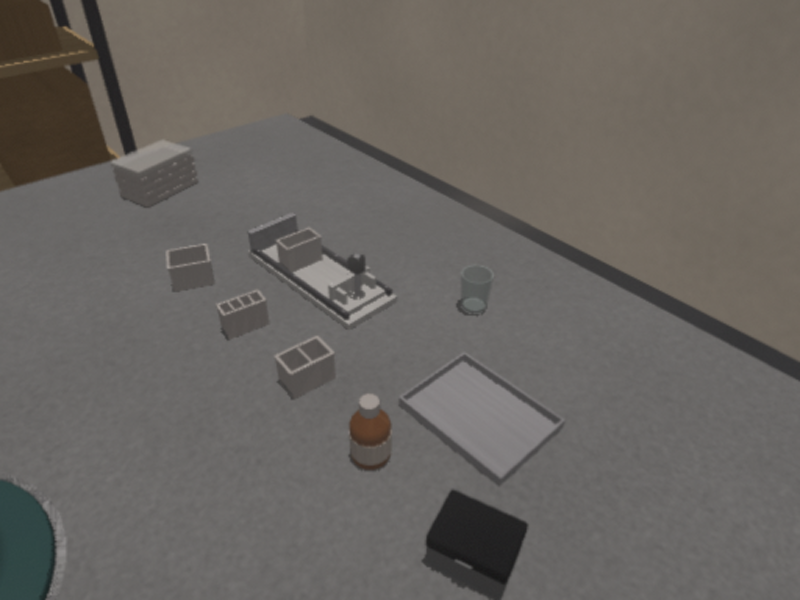

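Run:
```python
from h import *
t=load('top0'); s=load('side0'); c=.64
P={'wide':((219,378),(189,252)),'four':((308,377),(242,299)),'two':((392,373),(305,351)),'used':((271,294),(299,238)),'knob':((347,286),(356,262))}
for n,(a,b) in P.items():
    x=tri([(t,np.array(a)*c),(s,np.array(b)*c)]); print(n,np.round(x,3), np.round(atz(t,[np.array(a)*c],x[2])[0],3))
print('pan',np.round(atz(t,np.array([(453,278),(541,278),(544,345),(455,346)])*c,.015),3).tolist())
print('tray',np.round(atz(t,np.array([(231,271),(369,270),(369,320),(231,325)])*c,.012),3).tolist())
print('bottle,box,beaker',np.round(atz(t,np.array([(478,384),(566,387),(414,230)])*c,.05),3).tolist())
```

```text
wide [0.437 0.299 0.052] [0.436 0.3   0.052]
four [0.445 0.145 0.049] [0.444 0.145 0.049]
two [0.456 0.001 0.047] [0.456 0.001 0.047]
used [0.587 0.217 0.057] [0.586 0.217 0.057]
knob [0.601 0.083 0.076] [0.601 0.083 0.076]
pan [[0.635, -0.103, 0.015], [0.64, -0.264, 0.015], [0.517, -0.269, 0.015], [0.511, -0.109, 0.015]]
tray [[0.635, 0.304, 0.012], [0.645, 0.05, 0.012], [0.553, 0.046, 0.012], [0.535, 0.295, 0.012]]
bottle,box,beaker [[0.442, -0.147, 0.05], [0.441, -0.3, 0.05], [0.712, -0.029, 0.05]]
```

View pics/wrist0.png

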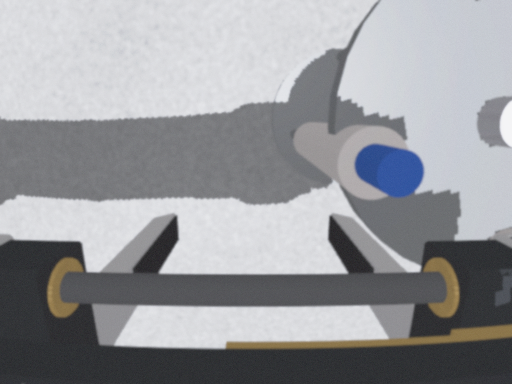

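drive_tool([
  [[-3.5, 5.2, -3], [0, 0, 0.15], 9.4],
  [[-7, 10.4, -6], [0, 0, 0.3], 9.4],
  [[-10.5, 15.6, -7.6], [0, 0, 0.46], 9.4],
  [[-14, 21, -7.6], [0, 0, 0.62], 9.4],
  [[-17.5, 26, -7.6], [0, 0, 0.78], 9.4],
  [[-21, 31.5, -7.6], [0, 0, 0.94], 9.4],
  [[-25, 37.5, -7.6], [0, 0, 1.1], 9.4],
  [[-29, 43.5, -7.6], [0, 0, 1.25], 9.4],
  [[-32.5, 48.5, -7.6], [0, 0, 1.314], 9.4],
  [[-34.4, 51.5, -7.6], [0, 0, 1.314], 9.4],
])

```text
clock: 1.4
ee_pos: [0.5643, 0.1461, 0.3004]
orientation: [[1.0, -0.001, -0.0], [-0.001, -1.0, -0.001], [-0.0, 0.001, -1.0]]
contact_force: [0.2, 1.6, 0.7]
gripper_width: 1.003
```

```bash
cat >> h.py <<'E'
def goto(x,y,z,yaw):
    "tool-frame shift (cm) and turn about z for TCP target, tool x at world yaw, pointing down"
    o=bot.get_obs(); R=np.array(o['orientation']); p=np.array(o['ee_pos'])
    Rt=np.array([[np.cos(yaw),np.sin(yaw),0],[np.sin(yaw),-np.cos(yaw),0],[0,0,-1]])
    print('t',round(o['clock'],2),'at',np.round(p,4),'shift',np.round(R.T@(np.array([x,y,z])-p)*100,2),'turn',np.round(cv2.Rodrigues(R.T@Rt)[0].ravel(),3))
def crop(f,x0,y0,x1,y1,k):
    im=cv2.imread(f'pics/{f}.png')[y0:y1,x0:x1]; cv2.imwrite(f'pics/{f}c.png',cv2.resize(im,None,fx=k,fy=k,interpolation=cv2.INTER_CUBIC))
E
python3 - <<'E'
from h import *
m,im=snap('wrist','w1'); o=bot.get_obs(); print(o['clock'],o['ee_pos'],o['orientation'].round(3).tolist())
crop('w1',0,0,512,300,1.56)
E
```

```text
1.45 [0.56809851 0.13851772 0.30032767] [[1.0, -0.007, 0.001], [-0.007, -1.0, -0.004], [0.002, 0.004, -1.0]]
```

View pics/w1c.png

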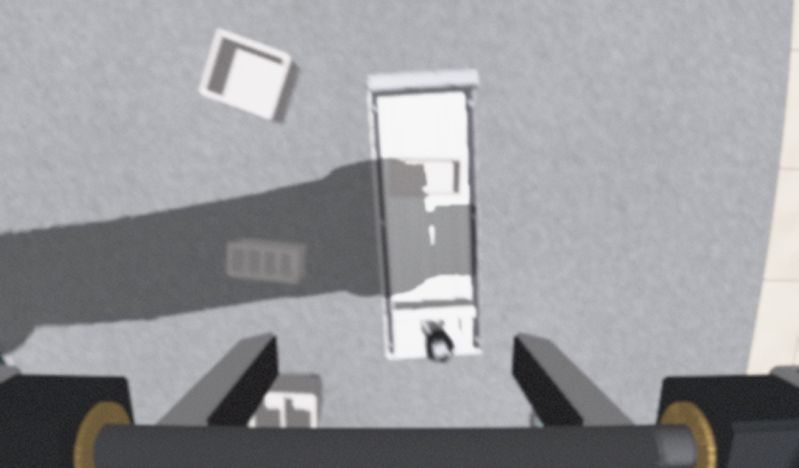

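Run:
```python
from h import *
m=load('w1'); c=1/1.56
def q(n,pts,z): 
    r=atz(m,np.array(pts)*c,z); print(n,np.round(r[:,:2],3).tolist(),'c',np.round(r.mean(0)[:2],3))
q('wide',[(219,30),(292,54),(275,120),(201,93)],.045)
q('four',[(229,240),(306,243),(301,283),(226,276)],.045)
q('railL',[(378,95),(393,345)],.022); q('railR',[(468,92),(477,345)],.022)
q('wallbase',[(375,93),(470,90)],.03)
q('traybot',[(388,357),(480,353)],.012)
q('used',[(391,158),(460,160),(460,194),(390,194)],.057)
q('knob',[(434,328)],.0895)
t=load('top0')
for n,p,z in(('wide',(.436,.3),.045),):
    print(proj(m,[[.437,.299,.045],[.445,.145,.045],[.587,.217,.057],[.601,.083,.077]])*1.56)
```

```text
wide [[0.42, 0.341], [0.48, 0.32], [0.464, 0.268], [0.402, 0.291]] c [0.441 0.305]
four [[0.418, 0.167], [0.486, 0.164], [0.48, 0.128], [0.413, 0.135]] c [0.449 0.149]
railL [[0.55, 0.291], [0.562, 0.062]] c [0.556 0.177]
railR [[0.628, 0.294], [0.644, 0.062]] c [0.636 0.178]
wallbase [[0.547, 0.292], [0.629, 0.294]] c [0.588 0.293]
traybot [[0.557, 0.046], [0.649, 0.05]] c [0.603 0.048]
used [[0.561, 0.236], [0.618, 0.234], [0.619, 0.206], [0.56, 0.206]] c [0.589 0.221]
knob [[0.596, 0.1]] c [0.596 0.1  ]
[[241.70680441  82.21927723]
 [260.8048557  264.75428749]
 [422.28360173 181.01909756]
 [438.19946021 342.82951043]]
```

drive_tool([
  [[1, 1, 3.5], [0, 0, -0.025], 9.4],
  [[2, 2, 7], [0, 0, -0.057], 9.4],
  [[2.5, 2, 9], [0, 0, -0.057], 9.4],
  [[2.5, 2, 10], [0, 0, -0.057], 9.4],
  [[2.5, 2, 10], [0, 0, -0.057], 9.4],
  [[2.5, 2, 10], [0, 0, -0.057], 9.4],
  [[2.5, 2, 10], [0, 0, -0.057], 9.4],
  [[2.5, 2, 10], [0, 0, -0.057], 9.4],
  [[2.5, 2, 10], [0, 0, -0.057], 9.4],
  [[2.5, 2, 10], [0, 0, -0.057], 9.4],
])

```text
clock: 2.7
ee_pos: [0.5931, 0.1179, 0.2005]
orientation: [[0.999, 0.05, 0.002], [0.05, -0.999, -0.004], [0.001, 0.004, -1.0]]
contact_force: [0.6, -0.2, -0.0]
gripper_width: 1.003
```

Run:
```python
from h import *
m,im=snap('wrist','w2'); goto(.588,.219,.048,.05)
crop('w2',0,0,512,300,1.56)
```

```text
t 2.75 at [0.5931 0.1179 0.2005] shift [ -0.03 -10.18  15.21] turn [ 0.004 -0.001 -0.   ]
```

View pics/w2c.png

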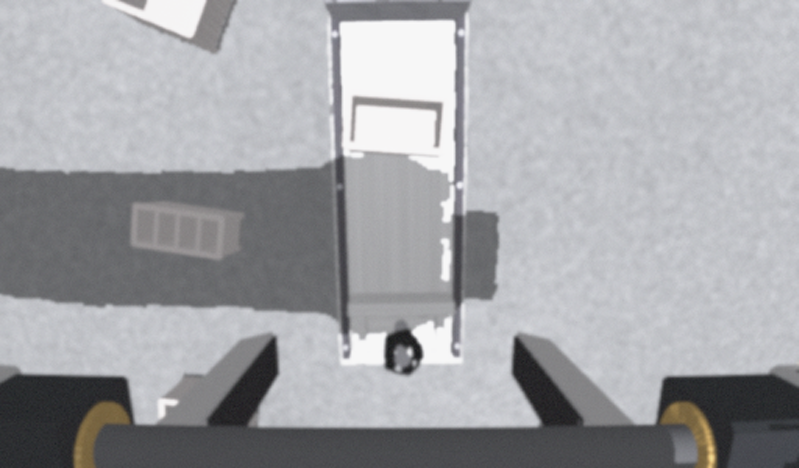

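Run:
```python
from h import *
m=load('w2'); c=1/1.56
def q(n,pts,z): 
    r=atz(m,np.array(pts)*c,z); print(n,np.round(r[:,:2],4).tolist(),'c',np.round(r.mean(0)[:2],4))
q('used',[(353,96),(443,102),(438,155),(347,150)],.057)
q('four',[(132,203),(224,212),(220,258),(131,245)],.045)
q('rails studs',[(335,34),(461,33),(340,187),(460,185),(345,349),(458,346)],.022)
q('walltop inner',[(330,19),(467,19)],.052)
q('traybot',[(342,363),(461,362)],.012)
q('knobtop',[(403,352)],.085)
```

```text
used [[0.562, 0.2367], [0.6166, 0.236], [0.6156, 0.2045], [0.5594, 0.2048]] c [0.5884 0.2205]
four [[0.4147, 0.1664], [0.4778, 0.1626], [0.4742, 0.1317], [0.4121, 0.138]] c [0.4447 0.1497]
rails studs [[0.5455, 0.2819], [0.6288, 0.2867], [0.5519, 0.1817], [0.6353, 0.1873], [0.5585, 0.0629], [0.6433, 0.0694]] c [0.5939 0.1783]
walltop inner [[0.546, 0.2819], [0.6284, 0.2861]] c [0.5872 0.284 ]
traybot [[0.5556, 0.0475], [0.6484, 0.0529]] c [0.602  0.0502]
knobtop [[0.5998, 0.0856]] c [0.5998 0.0856]
```

drive_tool([
  [[0, -3.5, 1], [0.004, 0, 0], 9.4],
  [[0, -7, 3], [0.004, 0, 0], 9.4],
  [[0, -10.3, 5], [0.004, 0, 0], 9.4],
  [[0, -10.3, 8], [0.004, 0, 0], 9.4],
  [[0, -10.3, 11], [0.004, 0, 0], 9.4],
  [[0, -10.3, 14], [0.004, 0, 0], 9.4],
  [[0, -10.3, 15.3], [0.004, 0, 0], 9.4],
  [[0, -10.3, 15.3], [0.004, 0, 0], 9.4],
  [[0, -10.3, 15.3], [0.004, 0, 0], 5.5],
  [[0, -10.3, 15.3], [0.004, 0, 0], 5.5],
], squeeze=20)

```text
clock: 4.0
ee_pos: [0.5887, 0.2204, 0.0481]
orientation: [[0.999, 0.05, 0.003], [0.05, -0.999, 0.001], [0.003, -0.001, -1.0]]
contact_force: [1.1, 0.8, 0.6]
gripper_width: 0.82
```

drive_tool([
  [[0, 0, 0], [0, 0, 0], 5.5],
  [[0, 0, 0], [0, 0, 0], 5.5],
  [[0, 0, 0], [0, 0, 0], 5.5],
  [[0, 0, 0], [0, 0, 0], 5.5],
  [[0, 0, -2], [0, 0, 0], 5.5],
  [[0, 0, -5], [0, 0, 0], 5.5],
  [[0, 0, -8], [0, 0, 0], 5.5],
  [[0, 0, -11], [0, 0, 0], 5.5],
  [[0, 0, -11], [0, 0, 0], 5.5],
  [[0, 0, -11], [0, 0, 0], 5.5],
])

```text
clock: 5.25
ee_pos: [0.5881, 0.2204, 0.1581]
orientation: [[0.999, 0.05, 0.002], [0.05, -0.999, 0.001], [0.002, -0.001, -1.0]]
contact_force: [-0.9, 0.5, -1.6]
gripper_width: 0.668
```

Run:
```python
from h import *
print(bot.get_obs()['gripper_width']*94); goto(.578,-.187,.15,.05); goto(.578,-.187,.04,.05)
```

```text
62.79605063215126
t 5.25 at [0.5881 0.2204 0.1581] shift [-3.04 40.64  0.77] turn [-0.001 -0.002 -0.   ]
t 5.25 at [0.5881 0.2204 0.1581] shift [-3.07 40.65 11.77] turn [-0.001 -0.002 -0.   ]
```

drive_tool([
  [[-0.3, 3, 0], [0, 0, 0], 5.5],
  [[-0.6, 8, 0], [0, 0, 0], 5.5],
  [[-1, 14, 0], [0, 0, 0], 5.5],
  [[-1.5, 20, 0], [0, 0, 0], 5.5],
  [[-2, 26, 0], [0, 0, 0], 5.5],
  [[-2.5, 32, 0], [0, 0, 0], 5.5],
  [[-3, 37, 1], [0, 0, 0], 5.5],
  [[-3, 40.6, 3], [0, 0, 0], 5.5],
  [[-3, 40.6, 5], [0, 0, 0], 5.5],
  [[-3, 40.6, 6], [0, 0, 0], 5.5],
])

```text
clock: 6.5
ee_pos: [0.5778, -0.1856, 0.0959]
orientation: [[0.999, 0.05, -0.0], [0.05, -0.999, 0.002], [0.0, -0.002, -1.0]]
contact_force: [0.0, 1.0, -1.6]
gripper_width: 0.668
```

Run:
```python
from h import *
print(bot.get_obs()['gripper_width']*94); goto(.578,-.187,.04,.05)
```

```text
62.75238049143432
t 6.5 at [ 0.5778 -0.1856  0.0959] shift [0.01 0.15 5.59] turn [-0.002 -0.     0.   ]
```

drive_tool([
  [[0, 0, 2.5], [0, 0, 0], 5.5],
  [[0, 0, 4], [0, 0, 0], 5.5],
  [[0, 0, 5], [0, 0, 0], 5.5],
  [[0, 0, 5.4], [0, 0, 0], 5.5],
  [[0, 0, 5.6], [0, 0, 0], 5.5],
  [[0, 0, 5.65], [0, 0, 0], 5.5],
  [[0, 0, 5.65], [0, 0, 0], 8],
  [[0, 0, 5.65], [0, 0, 0], 8.5],
  [[0, 0, 5.65], [0, 0, 0], 9.2],
  [[0, 0, 5.65], [0, 0, 0], 9.2],
])

```text
clock: 7.75
ee_pos: [0.5778, -0.1855, 0.0395]
orientation: [[0.999, 0.05, 0.0], [0.05, -0.999, 0.002], [0.0, -0.002, -1.0]]
contact_force: [0.0, -0.6, -0.3]
gripper_width: 0.978
```

drive_tool([
  [[0, 0, 0], [0, 0, 0], 9.2],
  [[0, 0, 0], [0, 0, 0], 9.2],
  [[0, 0, -2], [0, 0, 0], 9.4],
  [[0, 0, -5], [0, 0, 0], 9.4],
  [[0, 0, -9], [0, 0, 0], 9.4],
  [[0, -2, -14], [0, 0, 0], 9.4],
  [[-4, -3, -18], [0, 0, 0], 9.4],
  [[-8, -4, -20], [0, 0, 0], 9.4],
  [[-8, -4, -20], [0, 0, 0], 9.4],
  [[-8, -4, -20], [0, 0, 0], 9.4],
])

```text
clock: 9.0
ee_pos: [0.4963, -0.1499, 0.2403]
orientation: [[0.999, 0.05, 0.001], [0.05, -0.999, 0.002], [0.002, -0.002, -1.0]]
contact_force: [0.5, 0.0, -0.6]
gripper_width: 1.002
```

Run:
```python
from h import *
m,im=snap('wrist','w3'); goto(.456,0,.04,.05)
m,_=snap('top','t3')
a=cv2.resize(cv2.imread('pics/w3.png')[:300],None,fx=1.56,fy=1.56,interpolation=2)
cv2.imwrite('pics/w3c.png',a)
```

```text
t 9.05 at [ 0.4963 -0.1499  0.2398] shift [ -3.28 -15.14  20.  ] turn [-0.002 -0.     0.   ]
```

View pics/w3c.png

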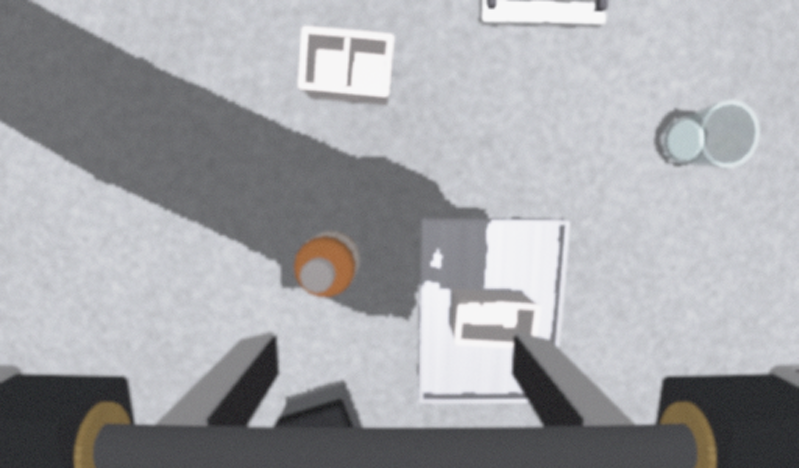

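Run:
```python
from h import *
m=load('w3'); c=1/1.56
r=atz(m,np.array([(303,27),(394,34),(389,97),(299,89)])*c,.045); print(r.round(3).tolist(),r.mean(0))
x,y=r.mean(0)[:2]; d=r[1]-r[0]+r[2]-r[3]; yaw=np.arctan2(d[1],d[0]); print(yaw)
goto(x,y,.036,yaw)
```

```text
[[0.424, 0.024, 0.045], [0.487, 0.022, 0.045], [0.486, -0.021, 0.045], [0.422, -0.018, 0.045]] [0.45472039 0.0019521  0.045     ]
-0.03722272115056143
t 9.1 at [ 0.4963 -0.15    0.2394] shift [ -3.39 -15.35  20.37] turn [-0.001  0.     0.087]
```

drive_tool([
  [[-0.5, -4, 1], [0, 0, 0.03], 9.4],
  [[-1.5, -9, 4], [0, 0, 0.06], 9.4],
  [[-2.6, -13, 8], [0, 0, 0.087], 9.4],
  [[-3.4, -15.3, 12], [0, 0, 0.087], 9.4],
  [[-3.4, -15.3, 15.5], [0, 0, 0.087], 9.4],
  [[-3.4, -15.3, 18.5], [0, 0, 0.087], 9.4],
  [[-3.4, -15.3, 20.3], [0, 0, 0.087], 9.4],
  [[-3.4, -15.3, 20.3], [0, 0, 0.087], 9.4],
  [[-3.4, -15.3, 20.3], [0, 0, 0.087], 5.5],
  [[-3.4, -15.3, 20.3], [0, 0, 0.087], 5.5],
])

```text
clock: 10.35
ee_pos: [0.4551, 0.0014, 0.0373]
orientation: [[0.999, -0.037, 0.001], [-0.037, -0.999, 0.002], [0.001, -0.002, -1.0]]
contact_force: [-0.5, 0.2, -0.1]
gripper_width: 0.822
```

drive_tool([
  [[0, 0, 0], [0, 0, 0], 5.5],
  [[0, 0, 0], [0, 0, 0], 5.5],
  [[0, 0, 0], [0, 0, 0], 5.5],
  [[0, 0, 0], [0, 0, 0], 5.5],
  [[0, 0, -2], [0, 0, 0], 5.5],
  [[0, 0, -5], [0, 0, 0], 5.5],
  [[0, 0, -8.5], [0, 0, 0], 5.5],
  [[0, 0, -12], [0, 0, 0], 5.5],
  [[0, 0, -12.4], [0, 0, 0], 5.5],
  [[0, 0, -12.4], [0, 0, 0], 5.5],
])

```text
clock: 11.6
ee_pos: [0.4549, 0.0014, 0.161]
orientation: [[0.999, -0.037, 0.001], [-0.037, -0.999, 0.002], [0.001, -0.002, -1.0]]
contact_force: [0.2, 0.1, -1.7]
gripper_width: 0.657
```

```bash
cat >> h.py <<'E'
O=np.array([.5945,.181]); TH=.06
def lane(yt): return O+yt*np.array([-np.sin(TH),np.cos(TH)])
E
python3 - <<'E'
from h import *
print(bot.get_obs()['gripper_width']*94); p=lane(.022); print(p); goto(*p,.1,TH); goto(*p,.0485,TH)
E
```

```text
61.748775128558115
[0.59318079 0.20296041]
t 11.6 at [0.4549 0.0014 0.161 ] shift [ 13.08 -20.63   6.16] turn [-0.002 -0.001 -0.097]
t 11.6 at [0.4549 0.0014 0.161 ] shift [ 13.07 -20.62  11.31] turn [-0.002 -0.001 -0.097]
```

drive_tool([
  [[3, -5, 0], [0, 0, -0.03], 5.5],
  [[6, -10, 0], [0, 0, -0.06], 5.5],
  [[9.5, -15, 0], [0, 0, -0.097], 5.5],
  [[13.1, -20.6, 1], [0, 0, -0.097], 5.5],
  [[13.1, -20.6, 4], [0, 0, -0.097], 5.5],
  [[13.1, -20.6, 7], [0, 0, -0.097], 5.5],
  [[13.1, -20.6, 9.5], [0, 0, -0.097], 5.5],
  [[13.1, -20.6, 10.8], [0, 0, -0.097], 5.5],
  [[13.1, -20.6, 11.2], [0, 0, -0.097], 5.5],
  [[13.1, -20.6, 11.25], [0, 0, -0.097], 5.5],
])

```text
clock: 12.85
ee_pos: [0.5931, 0.2025, 0.0489]
orientation: [[0.998, 0.06, -0.0], [0.06, -0.998, 0.002], [-0.0, -0.002, -1.0]]
contact_force: [-4.9, -1.1, 8.4]
gripper_width: 0.657
```

drive_tool([
  [[0, 0, 0.05], [0, 0, 0], 5.5],
  [[0, 0, 0.05], [0, 0, 0], 8],
  [[0, 0, 0], [0, 0, 0], 8.5],
  [[0, 0, 0], [0, 0, 0], 9],
  [[0, 0, 0], [0, 0, 0], 9],
  [[0, 0, -2], [0, 0, 0], 9],
  [[0, 0, -5], [0, 0, 0], 9],
  [[-2, 0, -9], [0, 0, 0], 9.4],
  [[-7, 0, -11], [0, 0, 0], 9.4],
  [[-10, 0, -13], [0, 0, 0], 9.4],
])

```text
clock: 14.1
ee_pos: [0.4917, 0.196, 0.1808]
orientation: [[0.998, 0.06, 0.0], [0.06, -0.998, 0.003], [0.0, -0.003, -1.0]]
contact_force: [0.0, 0.0, 0.3]
gripper_width: 1.002
```

Run:
```python
from h import *
m,im=snap('wrist','w4'); goto(.441,.302,.036,-.36)
crop('w4',0,0,512,300,1.56)
```

```text
t 14.15 at [0.4902 0.1963 0.183 ] shift [ -4.29 -10.78  14.74] turn [-0.005 -0.     0.421]
```

View pics/w4c.png

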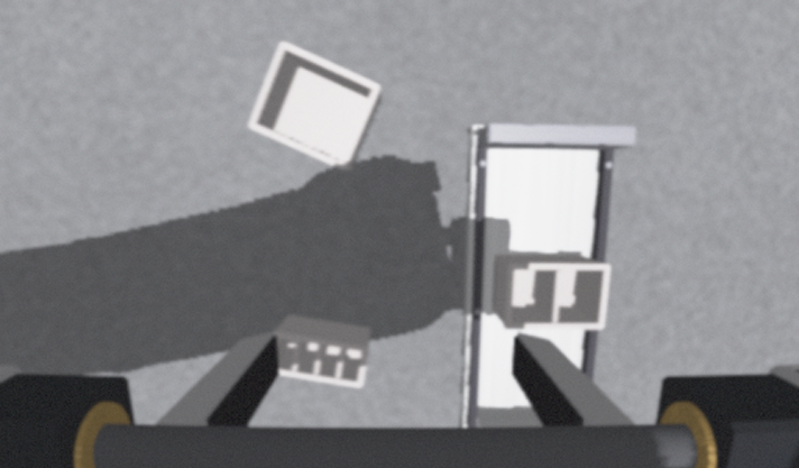

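Run:
```python
from h import *
m=load('w4'); c=1/1.56
def q(n,pts,z):
    r=atz(m,np.array(pts)*c,z); print(n,np.round(r[:,:2],4).tolist(),'c',np.round(r.mean(0)[:2],4)); return r
r=q('two',[(529,263),(610,264),(606,328),(524,324)],.057)
r=q('studs',[(484,163),(608,165)],.022)
q('wall',[(487,148),(635,144),(487,126),(636,126)],.052)
r=q('wide',[(283,42),(381,87),(348,166),(248,127)],.045)
d=r[1]-r[0]+r[2]-r[3]; yaw=np.arctan2(d[1],d[0]); print(yaw); goto(*r.mean(0)[:2],.037,yaw)
print(proj(m,[[*(lane(.022)+s*.031*np.array([1,.06])),.057] for s in(-1,1)])*1.56)
r=q('four',[(279,375),(362,386),(367,355)],.045)
```

```text
two [[0.5717, 0.223], [0.6224, 0.2256], [0.6265, 0.1848], [0.5733, 0.1845]] c [0.5985 0.2045]
studs [[0.5448, 0.2819], [0.6277, 0.2869]] c [0.5863 0.2844]
wall [[0.5404, 0.2888], [0.6295, 0.2982], [0.5392, 0.3013], [0.6286, 0.3086]] c [0.5844 0.2992]
wide [[0.4174, 0.3428], [0.476, 0.3203], [0.4586, 0.2736], [0.3974, 0.2935]] c [0.4374 0.3076]
-0.33958464195860866
t 14.15 at [0.4902 0.1963 0.183 ] shift [ -4.61 -11.36  14.64] turn [-0.005 -0.     0.4  ]
[[509.49643387 297.10757147]
 [607.57713114 297.11842306]]
four [[0.4177, 0.136], [0.4736, 0.1317], [0.4759, 0.1539]] c [0.4557 0.1405]
```

drive_tool([
  [[-1.5, -4, 0], [0, 0, 0.14], 9.4],
  [[-3, -8, 1], [0, 0, 0.28], 9.4],
  [[-4.6, -11.2, 3], [0, 0, 0.4], 9.4],
  [[-4.6, -11.2, 6], [0, 0, 0.4], 9.4],
  [[-4.6, -11.2, 9.5], [0, 0, 0.4], 9.4],
  [[-4.6, -11.2, 13], [0, 0, 0.4], 9.4],
  [[-4.6, -11.2, 14.6], [0, 0, 0.4], 9.4],
  [[-4.6, -11.2, 14.6], [0, 0, 0.4], 9.4],
  [[-4.6, -11.2, 14.6], [0, 0, 0.4], 5.5],
  [[-4.6, -11.2, 14.6], [0, 0, 0.4], 5.5],
])

```text
clock: 15.4
ee_pos: [0.4381, 0.3064, 0.0385]
orientation: [[0.943, -0.333, 0.002], [-0.333, -0.943, 0.006], [0.0, -0.006, -1.0]]
contact_force: [-0.3, 0.3, 0.9]
gripper_width: 0.826
```

drive_tool([
  [[0, 0, 0], [0, 0, 0], 5.5],
  [[0, 0, 0], [0, 0, 0], 5.5],
  [[0, 0, 0], [0, 0, 0], 5.5],
  [[0, 0, 0], [0, 0, 0], 5.5],
  [[0, 0, -2], [0, 0, 0], 5.5],
  [[0, 0, -5], [0, 0, 0], 5.5],
  [[0, 0, -8.5], [0, 0, 0], 5.5],
  [[0, 0, -12], [0, 0, 0], 5.5],
  [[0, 0, -12.4], [0, 0, 0], 5.5],
  [[0, 0, -12.4], [0, 0, 0], 5.5],
])

```text
clock: 16.65
ee_pos: [0.4376, 0.3057, 0.1622]
orientation: [[0.943, -0.333, 0.002], [-0.333, -0.943, 0.006], [-0.0, -0.006, -1.0]]
contact_force: [-0.4, 0.7, -1.6]
gripper_width: 0.662
```

Run:
```python
from h import *
print(bot.get_obs()['gripper_width']*94); p=lane(.078); print(p); goto(*p,.049,TH)
```

```text
62.19083428535842
[0.58982281 0.25885964]
t 16.65 at [0.4376 0.3057 0.1622] shift [15.92 -0.58 11.32] turn [-0.006 -0.001 -0.399]
```

drive_tool([
  [[4, 0, 0], [0, 0, -0.12], 5.5],
  [[8.5, -0.2, 0], [0, 0, -0.26], 5.5],
  [[12.5, -0.4, 0], [-0.006, 0, -0.399], 5.5],
  [[15.9, -0.6, 1], [-0.006, 0, -0.399], 5.5],
  [[15.9, -0.6, 4], [-0.006, 0, -0.399], 5.5],
  [[15.9, -0.6, 7], [-0.006, 0, -0.399], 5.5],
  [[15.9, -0.6, 9.5], [-0.006, 0, -0.399], 5.5],
  [[15.9, -0.6, 10.8], [-0.006, 0, -0.399], 5.5],
  [[15.9, -0.6, 11.1], [-0.006, 0, -0.399], 5.5],
  [[15.9, -0.6, 11.2], [-0.006, 0, -0.399], 5.5],
])

```text
clock: 17.9
ee_pos: [0.5893, 0.2588, 0.0504]
orientation: [[0.998, 0.06, -0.0], [0.06, -0.998, -0.0], [-0.0, 0.0, -1.0]]
contact_force: [-9.5, -3.6, 20.3]
gripper_width: 0.657
```

drive_tool([
  [[0, 0, 0], [0, 0, 0], 5.5],
  [[0, 0, 0], [0, 0, 0], 8],
  [[0, 0, 0], [0, 0, 0], 8.5],
  [[0, 0, 0], [0, 0, 0], 9],
  [[0, 0, 0], [0, 0, 0], 9],
  [[0, 0, -2], [0, 0, 0], 9],
  [[0, 0, -5], [0, 0, 0], 9],
  [[-2, 4, -9], [0, 0, 0], 9.4],
  [[-6, 9, -11], [0, 0, 0], 9.4],
  [[-11, 14, -13], [0, 0, 0], 9.4],
])

```text
clock: 19.15
ee_pos: [0.4971, 0.1221, 0.1781]
orientation: [[0.998, 0.059, 0.001], [0.059, -0.998, 0.0], [0.001, -0.0, -1.0]]
contact_force: [0.3, -0.8, 1.0]
gripper_width: 1.001
```

Run:
```python
from h import *
goto(.446,.149,.037,-.08); m,im=snap('wrist','w5'); 
crop('w5',0,0,512,300,1.56)
```

```text
t 19.15 at [0.4971 0.1221 0.1781] shift [-4.97 -2.99 14.11] turn [-0.    -0.001  0.139]
```

View pics/w5c.png

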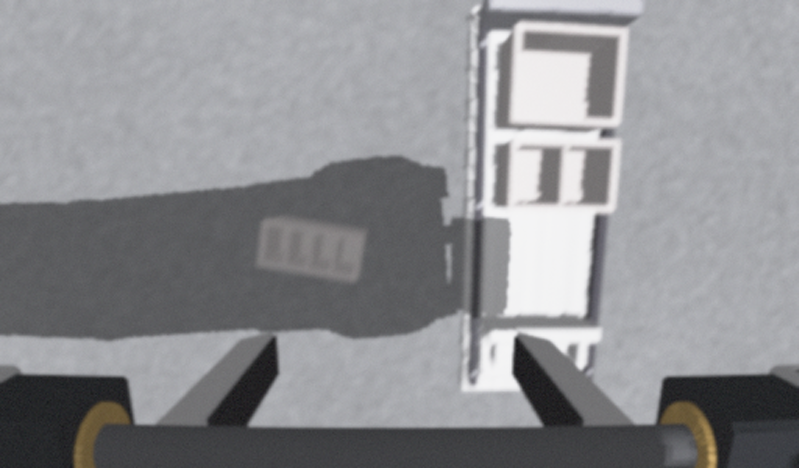

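Run:
```python
from h import *
m=load('w5'); c=1/1.56
def q(n,pts,z):
    r=atz(m,np.array(pts)*c,z); print(n,np.round(r[:,:2],4).tolist(),'c',np.round(r.mean(0)[:2],4),'lane x,y',np.round((r.mean(0)[:2]-O)@np.array([[np.cos(TH),-np.sin(TH)],[np.sin(TH),np.cos(TH)]]),4)); return r
q('wide',[(515,21),(630,26),(621,126),(509,126)],.057)
q('two',[(514,138),(621,138),(613,213),(508,208)],.057)
q('rails bottom',[(470,383),(594,375)],.022)
q('stop plate top',[(487,328),(602,328)],.046)
r=q('four',[(263,216),(366,229),(357,283),(257,267)],.045)
d=r[1]-r[0]+r[2]-r[3]; yaw=np.arctan2(d[1],d[0]); print(yaw); goto(*r.mean(0)[:2],.037,yaw)
```

```text
wide [[0.5542, 0.2834], [0.6199, 0.2872], [0.6215, 0.2321], [0.5561, 0.2268]] c [0.5879 0.2574] lane x,y [-0.002   0.0766]
two [[0.5596, 0.2204], [0.6224, 0.2254], [0.6238, 0.1821], [0.5602, 0.1807]] c [0.5915 0.2021] lane x,y [-0.0017  0.0213]
rails bottom [[0.5553, 0.055], [0.6451, 0.0656]] c [0.6002 0.0603] lane x,y [-0.0016 -0.1209]
stop plate top [[0.5578, 0.1037], [0.6335, 0.1078]] c [0.5956 0.1058] lane x,y [-0.0034 -0.0752]
four [[0.4136, 0.1667], [0.4772, 0.1622], [0.4731, 0.1281], [0.4098, 0.1347]] c [0.4434 0.1479] lane x,y [-0.1528 -0.024 ]
-0.08732365721339924
t 19.2 at [0.4936 0.1165 0.1795] shift [-4.85 -3.4  14.25] turn [-0.    -0.     0.141]
```

drive_tool([
  [[-2, -1.5, 1], [0, 0, 0.05], 9.4],
  [[-3.5, -2.7, 2], [0, 0, 0.1], 9.4],
  [[-4.9, -3.4, 4], [0, 0, 0.141], 9.4],
  [[-4.9, -3.4, 7], [0, 0, 0.141], 9.4],
  [[-4.9, -3.4, 10], [0, 0, 0.141], 9.4],
  [[-4.9, -3.4, 13], [0, 0, 0.141], 9.4],
  [[-4.9, -3.4, 14.2], [0, 0, 0.141], 9.4],
  [[-4.9, -3.4, 14.2], [0, 0, 0.141], 9.4],
  [[-4.9, -3.4, 14.2], [0, 0, 0.141], 5.5],
  [[-4.9, -3.4, 14.2], [0, 0, 0.141], 5.5],
])

```text
clock: 20.45
ee_pos: [0.4434, 0.1482, 0.0384]
orientation: [[0.996, -0.087, 0.002], [-0.087, -0.996, 0.001], [0.002, -0.001, -1.0]]
contact_force: [-0.4, 0.9, -0.0]
gripper_width: 0.822
```

drive_tool([
  [[0, 0, 0], [0, 0, 0], 5.5],
  [[0, 0, 0], [0, 0, 0], 5.5],
  [[0, 0, 0], [0, 0, 0], 5.5],
  [[0, 0, 0], [0, 0, 0], 5.5],
  [[0, 0, -2], [0, 0, 0], 5.5],
  [[0, 0, -5], [0, 0, 0], 5.5],
  [[0, 0, -8.5], [0, 0, 0], 5.5],
  [[0, 0, -12], [0, 0, 0], 5.5],
  [[0, 0, -12.4], [0, 0, 0], 5.5],
  [[0, 0, -12.4], [0, 0, 0], 5.5],
])

```text
clock: 21.7
ee_pos: [0.4429, 0.1481, 0.1621]
orientation: [[0.996, -0.087, 0.001], [-0.087, -0.996, 0.001], [0.001, -0.001, -1.0]]
contact_force: [-0.3, 0.4, -2.0]
gripper_width: 0.659
```

Run:
```python
from h import *
print(bot.get_obs()['gripper_width']*94); p=lane(-.024); print(p); goto(*p,.049,TH)
```

```text
61.940893070641934
[0.59593914 0.15704319]
t 21.7 at [0.4429 0.1481 0.1621] shift [15.15 -2.2  11.33] turn [-0.001 -0.001 -0.147]
```

drive_tool([
  [[4, -0.5, 0], [0, 0, -0.05], 5.5],
  [[8.5, -1, 0], [0, 0, -0.1], 5.5],
  [[12.5, -1.7, 0], [0, 0, -0.147], 5.5],
  [[15.1, -2.2, 1], [0, 0, -0.147], 5.5],
  [[15.1, -2.2, 4], [0, 0, -0.147], 5.5],
  [[15.1, -2.2, 7], [0, 0, -0.147], 5.5],
  [[15.1, -2.2, 9.5], [0, 0, -0.147], 5.5],
  [[15.1, -2.2, 10.7], [0, 0, -0.147], 5.5],
  [[15.1, -2.2, 11], [0, 0, -0.147], 5.5],
  [[15.1, -2.2, 11.1], [0, 0, -0.147], 5.5],
])

```text
clock: 22.95
ee_pos: [0.5957, 0.1571, 0.0517]
orientation: [[0.998, 0.06, 0.002], [0.06, -0.998, 0.001], [0.002, -0.001, -1.0]]
contact_force: [-0.7, 0.4, -1.0]
gripper_width: 0.659
```

drive_tool([
  [[0, 0, 0], [0, 0, 0], 5.5],
  [[0, 0, 0], [0, 0, 0], 7],
  [[0, 0, 0], [0, 0, 0], 8],
  [[0, 0, 0], [0, 0, 0], 8.5],
  [[0, 0, 0], [0, 0, 0], 9],
  [[0, 0, -2], [0, 0, 0], 9],
  [[0, 0, -5], [0, 0, 0], 9],
  [[0, 4, -9], [0, 0, 0], 9],
  [[0, 9, -11], [0, 0, 0], 5],
  [[0, 13, -11], [0, 0, 0], 1],
])

```text
clock: 24.2
ee_pos: [0.6043, 0.0251, 0.1649]
orientation: [[0.998, 0.059, 0.006], [0.059, -0.998, 0.002], [0.006, -0.002, -1.0]]
contact_force: [-0.3, -0.0, -0.9]
gripper_width: 0.781
```

Run:
```python
from h import *
m,im=snap('wrist','w6'); goto(.603,.045,.075,TH)
crop('w6',0,0,512,300,1.56)
```

```text
t 24.25 at [0.6039 0.0193 0.1642] shift [ 0.01 -2.58  8.92] turn [ 0.001 -0.005 -0.006]
```

View pics/w6c.png

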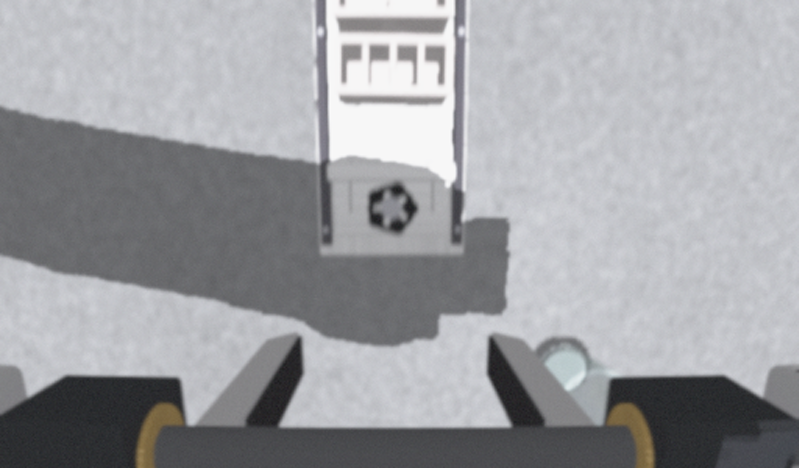

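Run:
```python
from h import *
m=load('w6'); c=1/1.56
R2=np.array([[np.cos(TH),-np.sin(TH)],[np.sin(TH),np.cos(TH)]])
k=atz(m,np.array([(393,207)])*c,.0895)[0]; print('knob',k,(k[:2]-O)@R2)
f=atz(m,np.array([(340,98),(446,98)])*c,.057); print('four near edge',f,(f[:,:2]-O)@R2)
p=lane(((k[:2]-O)@R2)[1]-.035); print(p); goto(*p,.08,TH)
```

```text
knob [0.60031228 0.08215544 0.0895    ] [-0.0001253  -0.09901522]
four near edge [[0.56881139 0.13696705 0.057     ]
 [0.62542103 0.14037977 0.057     ]] [[-0.02828277 -0.04241332]
 [ 0.02842964 -0.04240128]]
[0.60253609 0.04722594]
t 24.25 at [0.6039 0.0193 0.1642] shift [-0.02 -2.8   8.42] turn [ 0.001 -0.005 -0.006]
```

drive_tool([
  [[0, -0.5, 0], [0, -0.005, 0], 0],
  [[0, -1.5, 1], [0, -0.005, 0], 0],
  [[0, -2.3, 3], [0, -0.005, 0], 0],
  [[0, -2.3, 5], [0, -0.005, 0], 0],
  [[0, -2.3, 7], [0, -0.005, 0], 0],
  [[0, -2.3, 8.2], [0, -0.005, 0], 0],
  [[0, -2.3, 8.4], [0, -0.005, 0], 0],
  [[0, -2.3, 8.4], [0, -0.005, 0], 0],
  [[0, -2.6, 8.4], [0, -0.005, 0], 0],
  [[0, -2.8, 8.4], [0, -0.005, 0], 0],
])

```text
clock: 25.5
ee_pos: [0.603, 0.0476, 0.0807]
orientation: [[0.999, 0.054, 0.001], [0.054, -0.999, -0.0], [0.001, 0.0, -1.0]]
contact_force: [-0.5, 0.1, 0.5]
gripper_width: 0.008
```

drive_tool([
  [[0, -0.7, 0], [0, 0, 0], 0],
  [[0, -1.4, 0], [0, 0, 0], 0],
  [[0, -2.1, 0], [0, 0, 0], 0],
  [[0, -2.8, 0], [0, 0, 0], 0],
  [[0, -3.5, 0], [0, 0, 0], 0],
  [[0, -4.2, 0], [0, 0, 0], 0],
  [[0, -4.9, 0], [0, 0, 0], 0],
  [[0, -5.5, 0], [0, 0, 0], 0],
  [[0, -6, 0], [0, 0, 0], 0],
  [[0, -6.5, 0], [0, 0, 0], 0],
])

```text
clock: 26.75
ee_pos: [0.5993, 0.1126, 0.0806]
orientation: [[0.999, 0.054, 0.001], [0.054, -0.999, -0.001], [0.0, 0.001, -1.0]]
contact_force: [-1.6, -3.2, 1.7]
gripper_width: 0.002
```

Run:
```python
from h import *
goto(*lane(-.051),.08,TH)
```

```text
t 26.75 at [0.5993 0.1126 0.0806] shift [-0.08 -1.75  0.06] turn [ 0.001 -0.    -0.006]
```

Pushing (3 N). Continue slowly.

drive_tool([
  [[0, -0.2, 0], [0, 0, 0], 0],
  [[0, -0.4, 0], [0, 0, 0], 0],
  [[0, -0.6, 0], [0, 0, 0], 0],
  [[0, -0.8, 0], [0, 0, 0], 0],
  [[0, -0.9, 0], [0, 0, 0], 0],
  [[0, -1, 0], [0, 0, 0], 0],
  [[0, -1.1, 0], [0, 0, 0], 0],
  [[0, -1.2, 0], [0, 0, 0], 0],
  [[0, -1.3, 0], [0, 0, 0], 0],
  [[0, -1.35, 0], [0, 0, 0], 0],
])

```text
clock: 28.0
ee_pos: [0.5985, 0.1262, 0.0806]
orientation: [[0.999, 0.054, 0.0], [0.054, -0.999, -0.0], [0.0, 0.0, -1.0]]
contact_force: [-3.2, -4.0, 2.5]
gripper_width: 0.007
```

drive_tool([
  [[0, -0.05, 0], [0, 0, 0], 0],
  [[0, -0.1, 0], [0, 0, 0], 0],
  [[0, -0.1, 0], [0, 0, 0], 0],
  [[0, -0.15, 0], [0, 0, 0], 0],
  [[0, -0.2, 0], [0, 0, 0], 0],
  [[0, -0.2, 0], [0, 0, 0], 0],
  [[0, -0.25, 0], [0, 0, 0], 0],
  [[0, -0.3, 0], [0, 0, 0], 0],
  [[0, -0.3, 0], [0, 0, 0], 0],
  [[0, -0.3, 0], [0, 0, 0], 0],
])

```text
clock: 29.25
ee_pos: [0.5984, 0.1284, 0.0806]
orientation: [[0.999, 0.054, 0.0], [0.054, -0.999, -0.001], [0.0, 0.001, -1.0]]
contact_force: [-2.9, -7.7, 3.3]
gripper_width: 0.006
```

drive_tool([
  [[0, -0.1, 0], [0, 0, 0], 0],
  [[0, -0.1, 0], [0, 0, 0], 0],
  [[0, -0.15, 0], [0, 0, 0], 0],
  [[0, -0.15, 0], [0, 0, 0], 0],
  [[0, -0.2, 0], [0, 0, 0], 0],
  [[0, -0.2, 0], [0, 0, 0], 0],
  [[0, -0.2, 0], [0, 0, 0], 0],
  [[0, -0.2, 0], [0, 0, 0], 0],
  [[0, -0.2, 0], [0, 0, 0], 0],
  [[0, -0.2, 0], [0, 0, 0], 0],
])

```text
clock: 30.5
ee_pos: [0.5984, 0.1286, 0.0806]
orientation: [[0.999, 0.052, 0.0], [0.052, -0.999, -0.003], [0.0, 0.003, -1.0]]
contact_force: [-2.9, -11.2, 4.4]
gripper_width: 0.008
```

drive_tool([
  [[0, -0.1, 0], [0, 0, 0], 0],
  [[0, -0.1, 0], [0, 0, 0], 0],
  [[0, 1, 0], [0, 0, 0], 0],
  [[0, 3, 0], [0, 0, 0], 0],
  [[0, 4, -4], [0, 0, 0], 0],
  [[0, 4, -9], [0, 0, 0], 0],
  [[0, 4, -12], [0, 0, 0], 0],
  [[0, 3, -12], [0, 0, 0], 0],
  [[0, 3, -12], [0, 0, 0], 0],
  [[0, 3, -12], [0, 0, 0], 0],
])

```text
clock: 31.75
ee_pos: [0.5995, 0.0986, 0.1996]
orientation: [[0.999, 0.052, -0.001], [0.052, -0.999, -0.004], [-0.001, 0.004, -1.0]]
contact_force: [-1.2, 0.2, 0.3]
gripper_width: 0.007
```

Run:
```python
from h import *
m,im=snap('wrist','w7'); crop('w7',150,0,400,200,3.2); snap('side','s7'); crop('s7',90,80,370,320,2.5)
```

```text
(no output)
```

View pics/w7c.png

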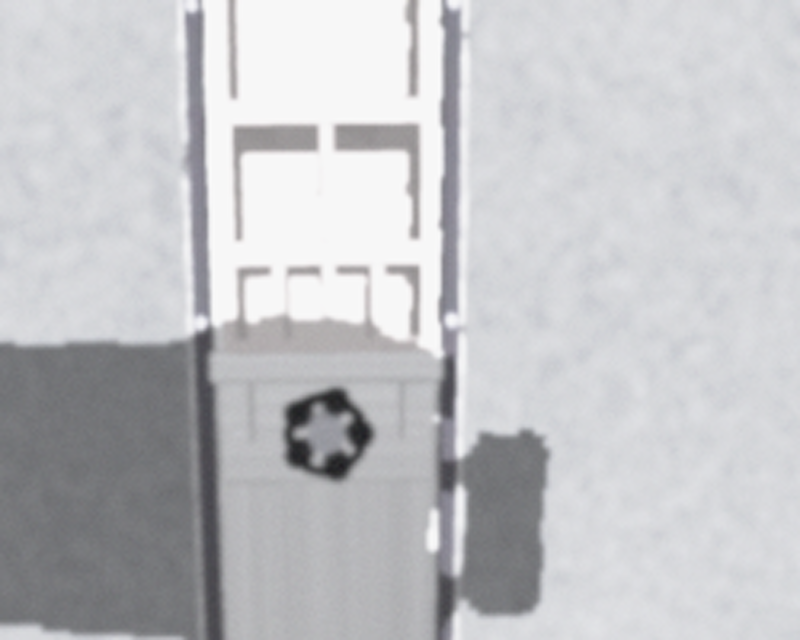

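View pics/s7c.png

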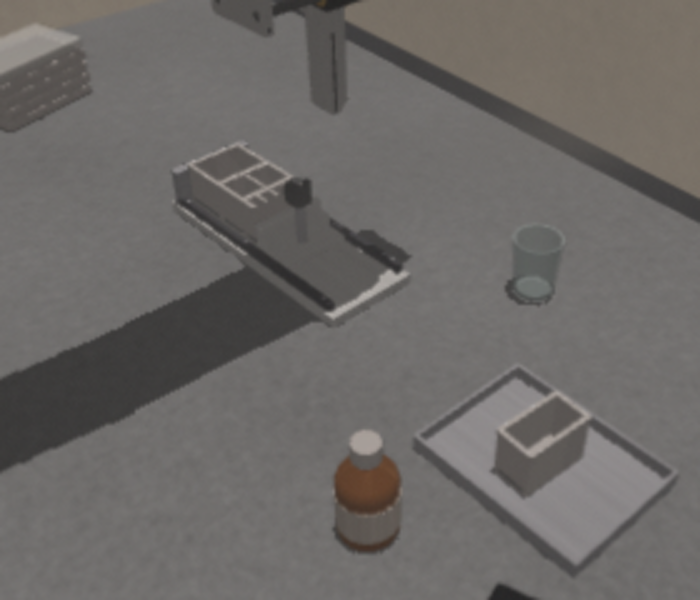

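```bash
python3 -c "
from cell import bot
print(bot.close_job(), bot.get_obs()['clock'])"
```

```text
the job is handed in; nothing more can be done
the job is handed in; nothing more can be done
```

The wash tray is set up and the job was handed in at about 32 s on the robot's clock, well under the 115 s limit. The used trough stands upright in the drip pan. The three clean troughs stand crosswise in the tray in order: wide at the wall, then two-compartment, then four-compartment.

- **Snug fit:** I pushed the end stop up until it stalled against the troughs. The push force rose from 4 to 11 N over the last 2 to 3 mm, and the stop moved only 0.2 mm in the last push.
- **Fill length:** The stalled position puts the end wall about 111–112 mm from the tray centre, against 110 mm nominal. That difference is within the camera calibration.
- **Last pictures:** The wrist and side views showed the troughs flush with each other and with the stop. The used trough was upright in the pan, the bottle and beaker looked where they had stood, and the gripper was clear.
- **Less certain:** The wide trough touched down harder than planned, at about 20 N on the wrist reading, but it stood flat afterwards. I judged its contact with the wall from the side view and the stop's stall only, since I took no close picture of that end. Only a corner of the tip box was in the final picture, so I did not check its position at the end, though the robot did not work near it.

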